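Check the catches of the lens cases

ROBOT

A 6-joint arm with a two-finger parallel gripper is mounted at the origin on the work surface. World frame = base frame: x ahead of the robot, y to its left, z up, the work surface at z = 0. Lengths are in m, angles in rad, forces in N, time in s.
With the tool pointing down it reaches from about 0.35 to 0.975 m from the base axis. Payload 4.9 kg.
Tool frame: the origin (TCP) lies on the mounting face of the last link; the fingertips stand 173 mm ahead of it and the grasp point (between the pads) lies 155 mm ahead of it; z points along the fingers, y is the line along which they close (so a half turn about z gives the same grasp; the last joint's range is limited). The gripper opens to 85 mm and grips with 20 to 120 N. Pads are 22 mm wide; open, the fingers measure 114 mm over their backs; the gripper's body (76 mm by 85 mm) begins 54 mm behind the grasp point. The pads swing forward as they close: fully open they stand 13 mm farther back than shut.
Start: joints at [1.126, 0.053, 1.613, -0, 1.476, -0.119], TCP at [0.2, 0.592, 0.405] pointing down, gripper open.
Joint ranges: [-3.01, 3.01], [-1.01, 2.22], [0.06, 2.58], [-1.02, 4.17], [0.09, 2.62], [-3.14, 3.14]. Speed limits (rad/s): [2.57, 2.57, 3.14, 3.14, 3.14, 3.14].

INTERFACE

Orientations are given as a rotation vector (axis times angle).
In Python, from station import monitor, eyes, finish_job gives the robot as it stands. The module is installed in compiled form; this text tells all that it offers.
- The arm moves only by the tool step_arm, never from a script. Its argument "commands" is a list of rows, each a list of 3 entries, a list of its own where there are three numbers: the opening in per cent of the stroke, from 0 (shut) to 100 (fully open), then the shift along the tool's x, y, z in mm, then the turn about the tool's z in degrees. In form: [[hand, [x, y, z], yaw], ...]. A call has 1 to 12 rows; each row is the pose to reach, as a shift and turn from the pose commanded when the call began, along the tool's axes at that moment; what a row does not reach only later rows make up. A row lasts 1/8 s, in which the tool goes at most 62.5 mm and 10.7 degrees, less where a joint would pass 70% of its speed; a pose out of reach is approached as far as the arm can. A call with a gripper value outside its range is refused whole. The fingers move at their own pace and stop on an object; "squeeze" is the grip in N (left out, the last holds). Time passes only in rows, so rows that repeat a pose let the fingers close. It gives the time, the measured TCP pose, the force, the opening and the grip force at its end, in the units of the state.
- monitor.get_obs(): the state, without advancing time (a new reading comes with each control period).
- eyes.get_image(name): name is "scene" or "top" or "wrist"; returns the picture (400x640x3 uint8, red, green, blue); there is no depth.
- eyes.camera_info(name): a dict with "camera_matrix" (3x3 intrinsics, pixels), "extrinsics" (4x4, takes a point from camera to world coordinates). Camera axes: x right, y down, z forward; pixel columns grow to the right and rows downward; lengths in m; the calibration is good to about 2 mm. A picture is of the moment at which its call begins: read the wrist's pose just before it. camera_info takes no time and is no camera call; for the wrist camera it gives the pose at the moment of the call.
- finish_job(): hands the job in; it is judged then, once.
The state is a dict: "t": time; "q": joint angles; "dq": joint speeds; "effort": joint torques, N m; "tool_pos": TCP position; "tool_rot": TCP orientation; "contact_force": force on the tool from outside, world axes, zero at the start; "wrist_torque": the same for the moment, N m; "opening": finger opening in m; "grip_force": force on a finger pad.
Only numpy, scipy, OpenCV 4.12 (cv2) and the standard library are available. Lean on these libraries where they do the work, as an engineer would, in place of code of your own. Each camera call takes 0.05 s, during which the arm holds its last target. There are 200 camera calls.

TASK

Take the orange lens canister off the grey case's lid and set it down gently, upright and wholly on the round green mat. Then test the catch of the grey case and after it that of the blue one: tug the lid's sprung knob upward until its red band shows and hold a moment; if the lid gives instead of holding, lower it, press it firmly down to its stop and tug again, until the lid stays shut with the red band showing. Never swing a lid wide open, and leave all the other things where they stand, with both lids shut.

Things in the scene. Friction and masses are not known exactly. Their poses are not given: they have to be found in the camera images.
- canister: objective-lens canister, orange with a black cap, a plain upright cylinder of 34 mm diameter, 65 mm tall, about 0.15 kg; at the start it stands on the grey case's lid, on the hinge side of the knob. Origin at the centre of its underside, z up its axis
- mat: round green mat on the bench, 100 mm diameter, 3 mm thick, fixed. Origin at the centre of its underside
- grey_case: grey storage case, fixed to the bench: walls 160 x 120 x 80 mm (x, y, z), then a 4 mm seal gap and a 12 mm thick grey lid, 164 x 124 mm, its top 96 mm above the bench when shut. Origin at the centre of its underside; the hinge line lies along y at x = +80 mm, z = 108 mm, on raised knuckles; the lid's free edge is at x = -80 mm
- grey_grip (a point): centre of the aluminium ball of the grey lid's pull knob, 28 mm diameter, swivelling on its stem so that it can stay level as the lid tilts; centre 121 mm above the bench when shut, underside 11 mm above the lid top, over a black collar of 20 mm diameter, 10 mm tall. On the lid's centre line at x = -45 mm of the case, 125 mm in front of the hinge line
- grey_lid (a joint): angle of the grey lid (rad): 0 shut (as at the start), grows as it opens. An unseen catch may or may not have caught: if not, the lid lifts freely (1 to 2 N). Pressing the knob down with 10 to 15 N squeezes the seal some 3 mm to a stop (-0.025) and drives the catch home; it then stays home and holds over 15 N
- grey_knob (a joint): how far the grey knob is pulled out of its collar (m) on its spring, 0 to 0.008: it starts to move at about 2.4 N and takes 0.8 N more for each mm, so 6 N at 4.5 mm, where a red band on its stem begins to show above the collar (3.5 mm of it at full pull). It springs back when let go
- blue_case: blue storage case, fixed to the bench: walls 160 x 120 x 80 mm (x, y, z), then a 4 mm seal gap and a 12 mm thick blue lid, 164 x 124 mm, its top 96 mm above the bench when shut. Origin at the centre of its underside; the hinge line lies along y at x = +80 mm, z = 108 mm, on raised knuckles; the lid's free edge is at x = -80 mm
- blue_grip (a point): centre of the aluminium ball of the blue lid's pull knob, 28 mm diameter, swivelling on its stem so that it can stay level as the lid tilts; centre 121 mm above the bench when shut, underside 11 mm above the lid top, over a black collar of 20 mm diameter, 10 mm tall. On the lid's centre line at x = -45 mm of the case, 125 mm in front of the hinge line
- blue_lid (a joint): angle of the blue lid (rad): 0 shut (as at the start), grows as it opens. An unseen catch may or may not have caught: if not, the lid lifts freely (1 to 2 N). Pressing the knob down with 10 to 15 N squeezes the seal some 3 mm to a stop (-0.025) and drives the catch home; it then stays home and holds over 15 N
- blue_knob (a joint): how far the blue knob is pulled out of its collar (m) on its spring, 0 to 0.008: it starts to move at about 2.4 N and takes 0.8 N more for each mm, so 6 N at 4.5 mm, where a red band on its stem begins to show above the collar (3.5 mm of it at full pull). It springs back when let go
- oil: amber glass immersion-oil bottle with a black cap, 30 mm diameter, 115 mm tall, loose bystander. Origin at the centre of its underside
- solvent: white plastic bottle with a red cap, 36 mm diameter, 140 mm tall, loose bystander. Origin at the centre of its underside
- jar: clear glass jar, 44 mm diameter, 75 mm tall, loose bystander. Origin at the centre of its underside
- blower: red rubber dust blower standing on its bulb, bulb 60 mm diameter, nozzle up, 125 mm tall, loose bystander. Origin at the centre of its underside
- petri: glass petri dish with a clear lid, 94 mm diameter, 16 mm tall, loose bystander. Origin at the centre of its underside
- mailer: white slide mailer, 30 x 85 x 18 mm (x, y, z), loose bystander. Origin at the centre of its underside
- mouse: grey computer mouse, 100 x 58 x 35 mm (x, y, z), loose bystander. Origin at the centre of its underside
Things that resemble listed ones, but are neither listed nor needed, are in the scene too. What is shaped like the grey_case but purple or turquoise is not meant. What is meant by the mat is not purple, and is the larger of those in its own colour.

How it is judged:
By the outcome, as a careful person would: the job done as asked, in the order asked, and still so for the second after the job is handed in, with the robot touching nothing.
It also fails if it takes over 67 s, if anything falls off the work surface, if the arm or the gripper's body presses on something with over 40 N, if the wrist force passes 120 N, or if a joint passes its speed limit or range.

## Working session

There is one attempt and no reset: what is moved stays moved. The work goes in short steps, Python scripts to look and compute and a tool call to move; the robot and the scene stay as the last step left them, time stands still between calls to the robot, and variables do not carry over. Pictures are saved under pics/ and viewed, at most 10 in all, crops included, and the job is handed in when it is done.

Besides the shell and the picture viewer there is one more tool, called after ">>>" as name(argument=value, ...) on one line, values as JSON. step_arm: Moves the arm, as the interface text tells. Its arguments: {"type":"object","properties":{"commands":{"type":"array"},"squeeze":{"type":"number"}},"required":["commands"]}

```bash
mkdir -p pics; cat > h.py <<'E'
import numpy as np, cv2
from station import monitor, eyes, finish_job
from scipy.spatial.transform import Rotation as R
def snap(n,f):
    info=eyes.camera_info(n); im=eyes.get_image(n); cv2.imwrite('pics/'+f,im[:,:,::-1]); np.savez('pics/'+f+'.npz',K=info['camera_matrix'],E=info['extrinsics']); return im,info
def px(info,u,v,z):
    K=np.array(info['camera_matrix']);E=np.array(info['extrinsics'])
    d=E[:3,:3]@np.linalg.solve(K,[u,v,1]);o=E[:3,3];return o+d*(z-o[2])/d[2]
def proj(info,p):
    K=np.array(info['camera_matrix']);E=np.linalg.inv(np.array(info['extrinsics']))
    c=K@(E[:3,:3]@np.array(p)+E[:3,3]);return c[:2]/c[2]
def load(f): 
    d=np.load('pics/'+f+'.npz');return dict(camera_matrix=d['K'],extrinsics=d['E'])
E
python3 - <<'E'
from h import *
o=monitor.get_obs();print({k:np.round(v,3) for k,v in o.items()})
for n in ('top','scene'):
    im,i=snap(n,n+'0.png');print(n,np.round(i['camera_matrix'],1).tolist(),np.round(i['extrinsics'],3).tolist())
E
```

```text
{'t': np.float64(0.0), 'q': array([ 1.126,  0.053,  1.614,  0.   ,  1.476, -0.119]), 'dq': array([ 0.001,  0.001, -0.   , -0.001, -0.001, -0.002]), 'effort': array([ 2.0000e-03, -3.9369e+01, -3.7017e+01, -0.0000e+00,  7.0000e-03,
        0.0000e+00]), 'tool_pos': array([0.2  , 0.592, 0.403]), 'tool_rot': array([-5.090e-01, -3.099e+00,  3.000e-03]), 'contact_force': array([ 0.047,  0.27 , -0.02 ]), 'wrist_torque': array([-0.001,  0.01 , -0.037]), 'grip_force': np.float64(0.0), 'opening': np.float64(0.086)}
top [[520.8, 0.0, 329.3], [0.0, 520.8, 202.3], [0.0, 0.0, 1.0]] [[0.022, -0.996, 0.089, 0.381], [-1.0, -0.023, -0.005, 0.025], [0.007, -0.089, -0.996, 1.56], [0.0, 0.0, 0.0, 1.0]]
scene [[419.3, 0.0, 320.1], [0.0, 419.3, 189.7], [0.0, 0.0, 1.0]] [[0.76, 0.424, -0.492, 1.097], [0.649, -0.511, 0.563, -0.665], [-0.013, -0.748, -0.664, 0.897], [0.0, 0.0, 0.0, 1.0]]
```

View pics/top0.png

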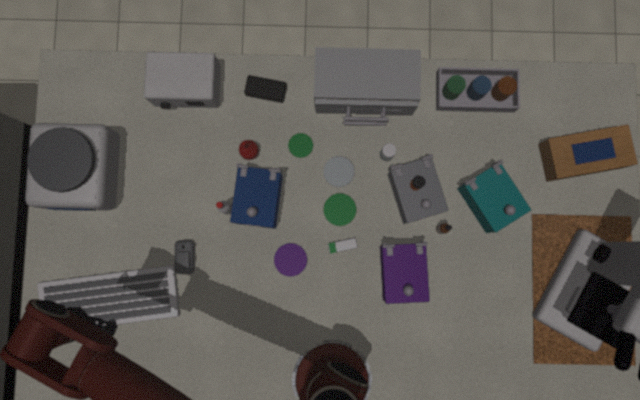

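View pics/scene0.png

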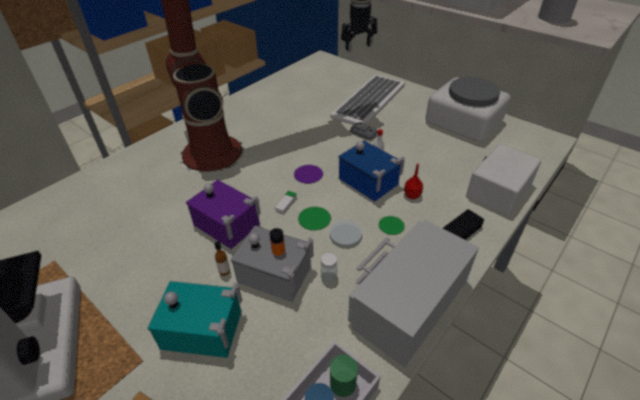

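The top view shows the grey case at about (418,188) with its knob at (426,203) and the canister at (417,183). The blue case is at (257,196) with its knob at (251,212), the larger green mat at (340,209) and the petri dish at (340,170). Now I'll measure them.

```bash
python3 - <<'E'
from h import *
im=cv2.imread('pics/top0.png');i=load('top0.png');h=cv2.cvtColor(im,cv2.COLOR_BGR2HSV)
def blob(m,x0,y0,x1,y1):
    k=np.zeros(m.shape,np.uint8);k[y0:y1,x0:x1]=m[y0:y1,x0:x1]
    c=max(cv2.findContours(k,cv2.RETR_EXTERNAL,cv2.CHAIN_APPROX_NONE)[0],key=cv2.contourArea);M=cv2.moments(c);return c,np.array([M['m10'],M['m01']])/M['m00']
g=cv2.inRange(h,(40,100,40),(80,255,255));c,p=blob(g,315,185,370,235);print('mat',p,px(i,*p,.003),cv2.contourArea(c))
b=cv2.inRange(h,(100,100,40),(125,255,255));c,p=blob(b,220,155,290,240);r=cv2.minAreaRect(c);print('blue',r,px(i,*r[0],.09))
for q in cv2.boxPoints(r):print(q,px(i,*q,.096).round(3))
crop=np.hstack([cv2.resize(im[145:235,380:460],None,fx=5,fy=5,interpolation=cv2.INTER_CUBIC),cv2.resize(im[155:245,215:295],None,fx=5,fy=5,interpolation=cv2.INTER_CUBIC)])
cv2.imwrite('pics/c.png',crop)
E
```

```text
mat [339.50425532 209.09503546] [ 0.49950452 -0.01461857  0.003     ] 705.0
blue ((255.53077697753906, 196.2538604736328), (44.528465270996094, 56.43579864501953), 7.125016689300537) [0.52394434 0.22620721 0.09      ]
[229.93848 221.49232] [0.451 0.295 0.096]
[236.93846 165.49232] [0.61  0.281 0.096]
[281.12308 171.0154 ] [0.597 0.155 0.096]
[274.1231 227.0154] [0.438 0.17  0.096]
```

View pics/c.png

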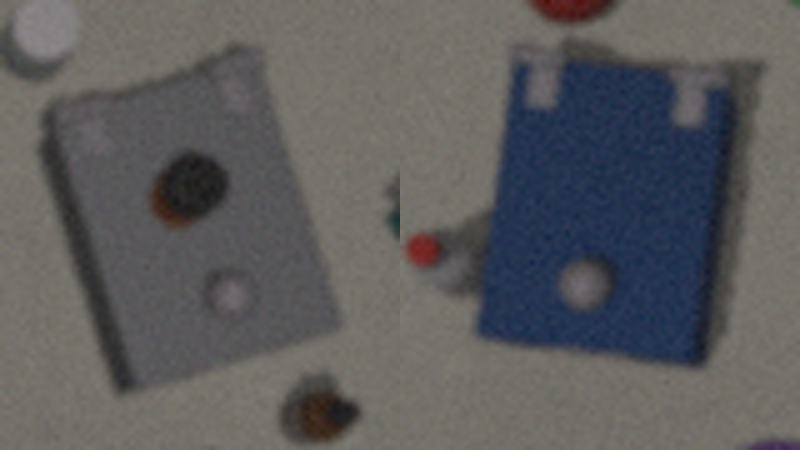

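Grey knob is at top pixel (426,203), canister cap (418.6,182.4), and blue knob (251.8,211.6). The solvent's red cap is close beside the blue case at (220,205).

```bash
cat >> h.py <<'E'
def move(p,yaw=None,o=None):
    """shift (tool frame, mm) and turn (deg) taking the grasp point to p with the closing line at world angle yaw (deg, mod 180)"""
    o=o or monitor.get_obs(); r=R.from_rotvec(o['tool_rot']).as_matrix()
    g=o['tool_pos']+.155*r[:,2]; s=r.T@(np.array(p)-g)*1000
    a=np.degrees(np.arctan2(r[1,1],r[0,1])); 
    t=None if yaw is None else -((yaw-a+90)%180-90)
    print('grasp',g.round(4),'closing',round(a,1),'shift',s.round(1),'turn',t and round(t,1),'tilt z',r[:,2].round(3)); return s,t
E
python3 - <<'E'
from h import *
i=load('top0.png')
gk=px(i,426,203,.121);can=px(i,418.6,182.4,.161);bk=px(i,251.8,211.6,.121)
print('gk',gk,'can',can,'bk',bk,'oil',px(i,448.5,227,.115),'solv',px(i,219.8,205,.14),'jar',px(i,389,151,.075),'blower',px(i,249,149,.05))
for a in [(448,210),(404.4,223),(433,157),(390,166)]:print(px(i,*a,.096).round(3))
a=px(i,448,210,.096)-px(i,404.4,223,.096);print('front ang',np.degrees(np.arctan2(a[1],a[0])))
a=px(i,433,157,.096)-px(i,448,210,.096);print('side ang',np.degrees(np.arctan2(a[1],a[0])))
a=can-gk;print('k-c ang',np.degrees(np.arctan2(a[1],a[0])),np.hypot(*a[:2]))
move([can[0],can[1],.25],90-16)
E
```

```text
gk [ 0.51290434 -0.25144234  0.121     ] can [ 0.56479337 -0.22337529  0.161     ] bk [0.47805243 0.23078843 0.121     ] oil [ 0.44794617 -0.31554646  0.115     ] solv [0.49284961 0.31598493 0.14      ] jar [ 0.66556002 -0.15238379  0.075     ] blower [0.66664313 0.25564389 0.05      ]
[ 0.497 -0.319  0.096]
[ 0.457 -0.196  0.096]
[ 0.647 -0.275  0.096]
[ 0.618 -0.153  0.096]
front ang -72.1826755975192
side ang 15.97884602943811
k-c ang 28.409190210601643 0.05899348115743273
grasp [0.1998 0.5916 0.2486] closing 71.3 shift [-6.066e+02 -6.553e+02 -3.000e-01] turn -2.7 tilt z [-0.001 -0.002 -1.   ]
```

>>> step_arm(commands=[[100,[-606,-655,0],-36],[100,[-606,-655,0],-36],[100,[-606,-655,0],-36],[100,[-606,-655,0],-36],[100,[-606,-655,0],-36],[100,[-606,-655,0],-36],[100,[-606,-655,0],-36],[100,[-606,-655,0],-36],[100,[-606,-655,0],-36],[100,[-606,-655,0],-36],[100,[-606,-655,0],-36],[100,[-606,-655,0],-36]], squeeze=25)

```text
t: 1.6
tool_pos: [0.5044, -0.0894, 0.4044]
tool_rot: [-0.472, 3.106, 0.001]
contact_force: [0.6, 0.9, 0.4]
opening: 0.0851
grip_force: 0.0
```

```bash
python3 - <<'E'
from h import *
im,i=snap('wrist','w1.png');print(monitor.get_obs()['t'],np.round(i['extrinsics'],3).tolist(),np.round(i['camera_matrix'],1).tolist())
move([.565,-.223,.25],107);print(proj(i,[.565,-.223,.161]),proj(i,[.513,-.251,.121]))
E
```

```text
1.65 [[-0.298, 0.92, 0.253, 0.441], [0.955, 0.287, 0.079, -0.109], [0.0, 0.265, -0.964, 0.374], [0.0, 0.0, 0.0, 1.0]] [[285.3, 0.0, 320.6], [0.0, 285.3, 199.5], [0.0, 0.0, 1.0]]
grasp [ 0.5062 -0.0954  0.2491] closing 107.0 shift [ -18.9 -139.2   -0.2] turn 0.0 tilt z [ 0.001 -0.005 -1.   ]
[137.94616337 230.63824228] [142.03968418 152.27386597]
```

View pics/w1.png

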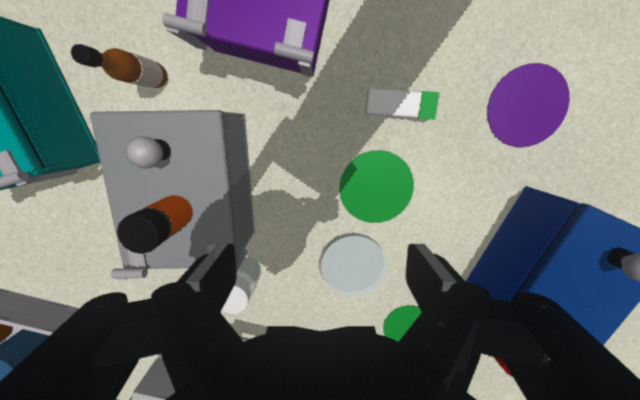

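The cap centre is at about (142,230) and the knob at (144,152), both within 4 px of prediction.

>>> step_arm(commands=[[100,[-19,-138,0],0],[100,[-19,-138,0],0],[100,[-19,-138,0],0],[100,[-19,-138,0],0],[100,[-19,-138,50],0],[100,[-19,-138,90],0],[100,[-19,-138,112],0],[100,[-19,-138,112],0],[100,[-19,-138,112],0]])

```text
t: 2.78
tool_pos: [0.5636, -0.2126, 0.2944]
tool_rot: [-0.475, 3.104, -0.002]
contact_force: [-0.1, 0.7, -1.0]
opening: 0.0854
grip_force: 0.0
```

```bash
python3 - <<'E'
from h import *
im,i=snap('wrist','w2.png');move([.565,-.222,.137],107)
E
```

```text
grasp [ 0.5643 -0.2131  0.1399] closing 107.4 shift [ 2.  -8.7  2.9] turn 0.4 tilt z [ 0.003 -0.001 -1.   ]
```

View pics/w2.png

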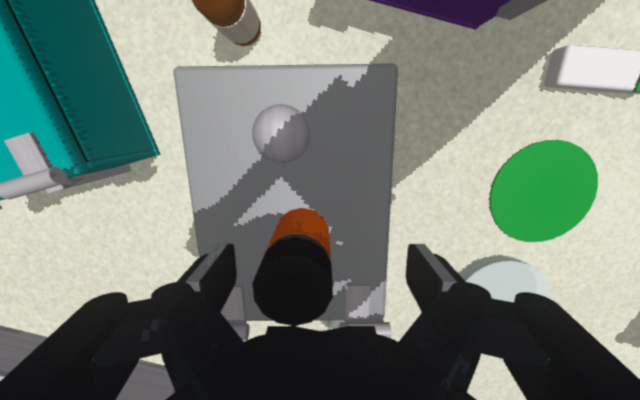

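The canister cap at about (293,280) is roughly 9 mm off the gripper centre toward tool −y. I'll correct that, close and lift.

>>> step_arm(commands=[[100,[2,-9,2],0],[100,[2,-9,2],0],[20,[2,-9,2],0],[20,[2,-9,2],0],[20,[2,-9,2],0],[20,[2,-9,2],0],[20,[2,-9,2],0],[20,[2,-9,2],0]], squeeze=25)

```text
t: 3.82
tool_pos: [0.5642, -0.2226, 0.2909]
tool_rot: [-0.473, 3.106, -0.0]
contact_force: [-0.1, -0.9, 1.1]
opening: 0.0334
grip_force: 27.1
```

>>> step_arm(commands=[[20,[0,0,-25],0],[20,[0,0,-60],0],[20,[1,45,-60],0],[20,[1,95,-60],0],[20,[1,145,-60],0],[20,[1,195,-60],0],[20,[1,218,-50],0],[20,[1,218,-10],0],[20,[1,218,40],0],[20,[1,218,70],0],[20,[1,218,85],0],[20,[1,218,85],0]])

```text
t: 5.32
tool_pos: [0.4979, -0.0147, 0.2049]
tool_rot: [0.473, -3.104, -0.001]
contact_force: [-0.6, 0.3, -1.4]
opening: 0.0335
grip_force: 27.0
```

```bash
python3 - <<'E'
from h import *
im,i=snap('wrist','w3.png');print(monitor.get_obs()['contact_force']);move([.4995,-.0146,.0425])
E
```

```text
[ 0.09764413  0.28168752 -0.47045555]
grasp [ 0.4987 -0.0148  0.0513] closing 107.3 shift [-0.8 -0.   8.8] turn None tilt z [ 0.001 -0.    -1.   ]
```

View pics/w3.png

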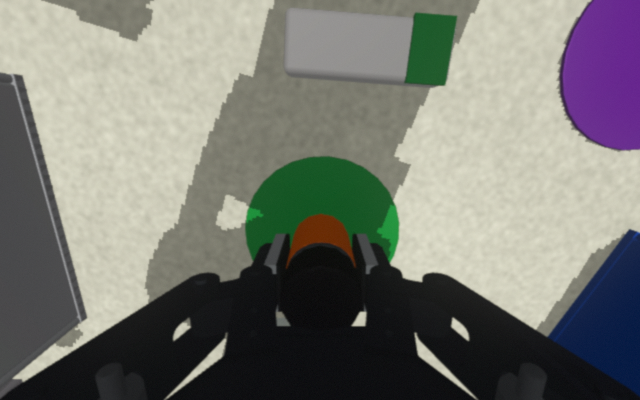

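The canister is upright and centred on the mat in x of the image, (320,255). Lowering the last 7 mm slowly.

>>> step_arm(commands=[[20,[0,0,3],0],[20,[0,0,5],0],[20,[0,0,6],0],[20,[0,0,7],0],[20,[0,0,7],0],[20,[0,0,7],0]])

```text
t: 6.12
tool_pos: [0.4983, -0.0148, 0.1988]
tool_rot: [-0.473, 3.106, -0.0]
contact_force: [0.3, -0.4, -2.0]
opening: 0.0333
grip_force: 27.0
```

>>> step_arm(commands=[[20,[0,0,0.5],0],[20,[0,0,1],0],[20,[0,0,1],0],[20,[0,0,1],0]])

```text
t: 6.62
tool_pos: [0.4984, -0.0148, 0.198]
tool_rot: [-0.473, 3.106, -0.0]
contact_force: [-1.1, -0.3, 2.2]
opening: 0.0337
grip_force: 27.1
```

>>> step_arm(commands=[[45,[0,0,1],0],[60,[0,0,1],0],[80,[0,0,1],0],[80,[0,0,1],0],[80,[0,0,-20],0],[80,[0,0,-80],0],[100,[0,0,-120],0],[100,[0,0,-120],0]])

```text
t: 7.62
tool_pos: [0.4996, -0.015, 0.3225]
tool_rot: [-0.472, 3.097, -0.005]
contact_force: [1.1, 0.4, 0.1]
opening: 0.0856
grip_force: 0.0
```

```bash
python3 - <<'E'
from h import *
a=px(load('w2.png'),281,133,.121);print(a,px(load('w1.png'),144,152,.121))
move([a[0],a[1],.135],107)
E
```

```text
[ 0.5115992  -0.24898767  0.121     ] [ 0.51224541 -0.2493853   0.121     ]
grasp [ 0.501  -0.0152  0.1675] closing 107.3 shift [  59.8 -226.2   32.9] turn 0.3 tilt z [ 0.009 -0.002 -1.   ]
```

>>> step_arm(commands=[[100,[15,-55,-10],0],[100,[30,-110,-10],0],[100,[45,-165,-10],0],[100,[59,-215,-10],0],[100,[59,-226,-5],0],[100,[59,-226,-5],0],[100,[59,-226,-5],0]])

```text
t: 8.5
tool_pos: [0.5092, -0.2467, 0.3218]
tool_rot: [0.475, -3.104, -0.002]
contact_force: [0.5, -0.0, 0.6]
opening: 0.0857
grip_force: 0.0
```

```bash
python3 - <<'E'
from h import *
im,i=snap('wrist','w4.png');move([.512,-.2495,.121],107);print(monitor.get_obs()['contact_force'])
im2,i2=snap('scene','s1.png')
cv2.imwrite('pics/w4s.png',np.vstack([im[:,:,::-1][:300],im2[:,:,::-1][100:400]]))
print(proj(i,[.512,-.2495,.121]))
E
```

```text
grasp [ 0.5092 -0.2465  0.1672] closing 107.4 shift [-1.8 -3.7 46.2] turn 0.4 tilt z [-0.001  0.001 -1.   ]
[-0.33518487  0.25532541 -0.11217867]
[313.97088495 231.84597521]
```

View pics/w4s.png

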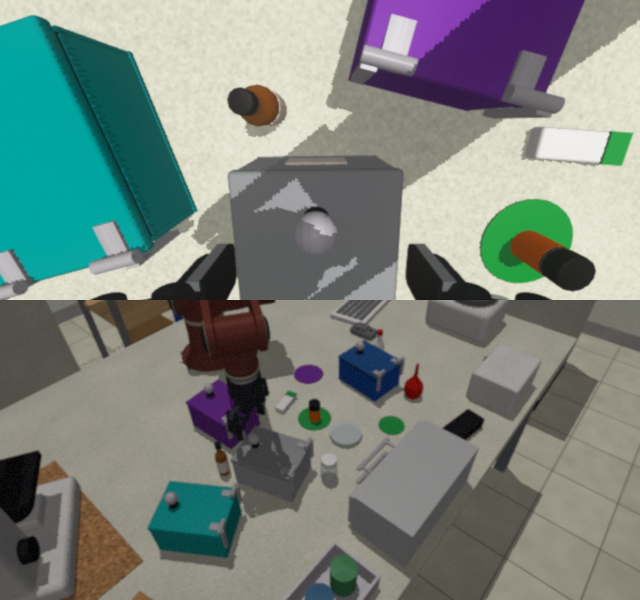

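The knob at (315,231) matches the prediction, and the canister stands on the mat. Descending to grip the grey knob.

>>> step_arm(commands=[[100,[-2,-4,10],0],[70,[-2,-4,30],0],[60,[-2,-4,43],0],[60,[-2,-4,46],0],[60,[-2,-4,46],0],[10,[-2,-4,46],0],[10,[-2,-4,46],0],[10,[-2,-4,46],0],[10,[-2,-4,46],0],[10,[-2,-4,46],0],[10,[-2,-4,46],0]], squeeze=40)

```text
t: 9.98
tool_pos: [0.5122, -0.2502, 0.277]
tool_rot: [0.474, -3.105, -0.007]
contact_force: [-2.1, 5.8, 1.6]
opening: 0.0258
grip_force: 39.1
```

```bash
python3 - <<'E'
from h import *
move([.512,-.2495,.121],107);o=monitor.get_obs();print(o['contact_force'],o['wrist_torque'])
E
```

```text
grasp [ 0.512  -0.2495  0.122 ] closing 107.3 shift [-0.  0.  1.] turn 0.3 tilt z [-0.001  0.004 -1.   ]
[-2.12356111  5.800254    1.59948164] [ 9.79101105e-01  3.37454688e-01 -7.50437089e-04]
```

>>> step_arm(commands=[[10,[0,1,0],0],[10,[0,1,0],0],[10,[0,1,-1],0],[10,[0,1,-2],0],[10,[0,1,-3],0],[10,[0,1,-4],0],[10,[0,1,-4],0],[10,[0,1,-4],0]])

```text
t: 10.98
tool_pos: [0.5121, -0.2497, 0.2799]
tool_rot: [-0.473, 3.105, 0.003]
contact_force: [1.8, 4.8, -3.5]
opening: 0.0257
grip_force: 39.4
```

>>> step_arm(commands=[[10,[0,0,-1],0],[10,[0,0,-2],0],[10,[0,0,-3],0],[10,[0,0,-3],0],[10,[0,0,-3],0]])

```text
t: 11.6
tool_pos: [0.5121, -0.2497, 0.2825]
tool_rot: [-0.473, 3.105, 0.003]
contact_force: [2.8, 5.5, -4.9]
opening: 0.0257
grip_force: 39.5
```

```bash
python3 - <<'E'
from h import *
im,i=snap('wrist','w5.png')
f=[]
for k in range(3):
    o=monitor.get_obs();f.append(o['contact_force']);eyes.get_image('top')
print(np.round(f,2),o['tool_pos'],o['t'])
im2,i2=snap('scene','s2.png')
p=proj(i2,[.512,-.25,.11]).astype(int);c=im2[p[1]-45:p[1]+55,p[0]-60:p[0]+60,::-1]
cv2.imwrite('pics/w5s.png',np.hstack([im[150:400,180:480,::-1],cv2.resize(c,(300,250),interpolation=cv2.INTER_CUBIC)]))
E
```

```text
[[ 1.54  4.62 -4.69]
 [ 2.14  3.95 -4.68]
 [ 3.61  4.77 -4.9 ]] [ 0.51205915 -0.24968271  0.28248138] 11.75
```

View pics/w5s.png

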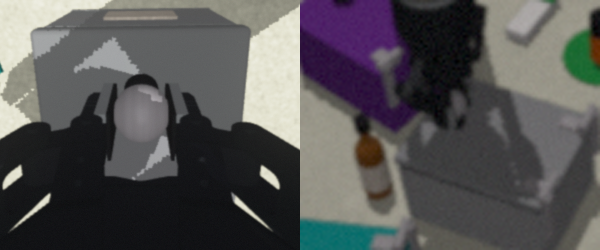

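Both crops show the lid still level and the force growing (4.8 N), so the grey lid appears to be holding. I'll pull further to bring the red band out.

>>> step_arm(commands=[[10,[0,0,-1],0],[10,[0,0,-2],0],[10,[0,0,-3],0],[10,[0,0,-3],0],[10,[0,0,-3],0],[10,[0,0,-3],0]])

```text
t: 12.6
tool_pos: [0.5126, -0.2495, 0.2864]
tool_rot: [-0.473, 3.103, 0.003]
contact_force: [3.6, 6.2, -3.2]
opening: 0.0258
grip_force: 39.8
```

```bash
python3 - <<'E'
from h import *
im,i=snap('wrist','w6.png')
o=monitor.get_obs();print(o['contact_force'],o['tool_pos'],o['t'])
def red(im):
    h=cv2.cvtColor(np.ascontiguousarray(im),cv2.COLOR_RGB2HSV);m=cv2.inRange(h,(0,120,50),(8,255,255))|cv2.inRange(h,(172,120,50),(180,255,255));n,_,s,c=cv2.connectedComponentsWithStats(m);return [(c[k].round().tolist(),int(s[k,4])) for k in range(1,n) if s[k,4]>2]
print(red(im));
im2,i2=snap('scene','s3.png');print(proj(i2,[.512,-.25,.11]),red(im2))
for f in('w1.png','w5.png','w6.png'):
    g=cv2.cvtColor(cv2.imread('pics/'+f),cv2.COLOR_BGR2RGB);print(f,red(g))
    # front lid edge row at centre columns (relative to camera) 
    G=cv2.cvtColor(g,cv2.COLOR_RGB2GRAY).astype(int)[:,360:400].mean(1);d=np.abs(np.diff(cv2.GaussianBlur(G.reshape(-1,1),(1,3),0).ravel()));print(np.argsort(d[140:220])[-4:]+140)
print(proj(load('w5.png'),[.457,-.24,.096]),proj(i,[.457,-.24,.096]))
E
```

```text
[ 3.27797662  6.28518775 -2.35878309] [ 0.51257726 -0.24951483  0.28640637] 12.65
[]
[253.48361021 241.45097636] [([223.0, 78.0], 6323), ([237.0, 39.0], 5), ([269.0, 70.0], 16), ([245.0, 74.0], 7), ([266.0, 74.0], 5), ([170.0, 81.0], 10), ([178.0, 92.0], 106), ([180.0, 83.0], 4), ([185.0, 84.0], 3), ([191.0, 84.0], 8), ([171.0, 88.0], 12), ([263.0, 88.0], 3), ([173.0, 96.0], 10), ([196.0, 121.0], 4), ([380.0, 132.0], 22), ([186.0, 153.0], 86), ([246.0, 157.0], 3), ([201.0, 160.0], 11), ([228.0, 161.0], 3), ([197.0, 164.0], 3), ([413.0, 186.0], 343), ([200.0, 167.0], 7), ([204.0, 170.0], 3), ([237.0, 175.0], 3), ([242.0, 187.0], 14)]
w1.png [([503.0, 365.0], 87)]
[219 149 151 150]
w5.png []
[159 156 158 157]
w6.png []
[154 173 156 155]
[366.16243701 152.79658039] [365.30938455 150.4171229 ]
```

>>> step_arm(commands=[[10,[0,0,-1.5],0],[10,[0,0,-3],0],[10,[0,0,-4],0],[10,[0,0,-4],0],[10,[0,0,-4],0]])

```text
t: 13.32
tool_pos: [0.5129, -0.2494, 0.2905]
tool_rot: [-0.473, 3.102, 0.003]
contact_force: [5.2, 7.2, -3.1]
opening: 0.0258
grip_force: 39.7
```

```bash
cat >> h.py <<'E'
def edge(f,cols,r0,r1):
    g=cv2.cvtColor(cv2.imread('pics/'+f),cv2.COLOR_BGR2GRAY).astype(float)[r0:r1,cols[0]:cols[1]].mean(1)
    return g.round().astype(int).tolist()
def force(n=3):
    F=[]
    for k in range(n):
        o=monitor.get_obs();F.append(o['contact_force']);eyes.get_image('top')
    print('F',np.mean(F,0).round(2),'pos',np.round(o['tool_pos'],4),'t',o['t'],'open',round(float(o['opening']),4))
E
python3 - <<'E'
from h import *
im,i=snap('wrist','w7.png');force()
for f in('w5.png','w6.png','w7.png'):print(f,edge(f,(340,380),150,185),proj(load(f),[.46,-.24,.096]))
E
```

```text
F [ 5.66  7.05 -3.03] pos [ 0.5129 -0.2494  0.2905] t 13.475 open 0.0255
w5.png [145, 146, 145, 145, 145, 145, 144, 134, 107, 93, 93, 96, 98, 98, 98, 101, 107, 112, 110, 99, 89, 87, 87, 88, 90, 85, 80, 81, 86, 91, 94, 95, 96, 97, 97] [364.3048064  158.06895248]
w6.png [146, 146, 145, 145, 145, 138, 113, 96, 94, 96, 98, 98, 99, 102, 109, 112, 109, 96, 89, 88, 88, 92, 101, 100, 85, 79, 81, 86, 91, 94, 95, 96, 96, 96, 96] [363.49381607 155.58616207]
w7.png [146, 146, 146, 143, 128, 104, 93, 96, 98, 98, 99, 102, 108, 112, 108, 95, 89, 88, 89, 96, 104, 97, 72, 74, 80, 83, 87, 91, 95, 96, 96, 96, 97, 97, 97] [362.50994945 153.44272257]
```

```bash
python3 - <<'E'
from h import *
for f in('w5.png','w6.png','w7.png'):
    g=cv2.cvtColor(cv2.imread('pics/'+f),cv2.COLOR_BGR2GRAY).astype(float)[174:190].mean(0)
    d=np.abs(np.diff(cv2.GaussianBlur(g.reshape(1,-1),(5,1),0).ravel()));
    print(f,[(int(k),int(d[k])) for k in range(180,460) if d[k]>5 and d[k]==d[max(0,k-4):k+5].max()], [proj(load(f),p).round(1).tolist() for p in ([.497,-.319,.096],[.457,-.196,.096])])
c=[cv2.imread('pics/'+f)[130:300,190:450] for f in('w5.png','w7.png')]
cv2.imwrite('pics/cmp.png',np.hstack([cv2.resize(x,None,fx=1.5,fy=1.5,interpolation=cv2.INTER_CUBIC) for x in c]))
E
```

```text
w5.png [(210, 14), (248, 6), (430, 14), (439, 5)] [[208.5, 179.2], [440.5, 176.5]]
w6.png [(207, 15), (244, 6), (296, 5), (433, 22), (440, 5)] [[211.0, 176.3], [438.1, 173.7]]
w7.png [(206, 17), (249, 6), (289, 5), (299, 6), (434, 27)] [[213.4, 173.7], [435.5, 171.2]]
```

View pics/cmp.png

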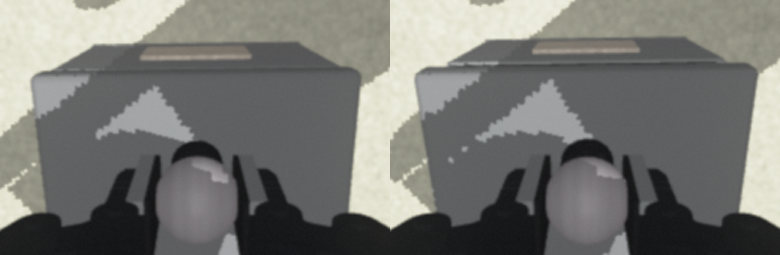

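The lid's outline grows from 220 to 228 px between the left and right crops and a seam opens at its front edge. So the grey lid gives: I'll lower it and press.

>>> step_arm(commands=[[10,[0,0,4],0],[10,[0,0,8],0],[10,[0,0,12],0],[10,[0,0,14],0],[10,[0,0,15],0],[10,[0,0,16],0],[10,[0,0,16],0],[10,[0,0,16],0]])

```text
t: 14.52
tool_pos: [0.5121, -0.2499, 0.2755]
tool_rot: [0.474, -3.105, -0.003]
contact_force: [-3.0, 6.8, 5.0]
opening: 0.0253
grip_force: 40.3
```

```bash
python3 -c "
from h import *
force(2)"
```

```text
F [-3.21  6.97  5.29] pos [ 0.512  -0.2499  0.2755] t 14.575 open 0.0255
```

>>> step_arm(commands=[[10,[0,0,1],0],[10,[0,0,2],0],[10,[0,0,2],0],[10,[0,0,2],0]])

```text
t: 15.12
tool_pos: [0.5122, -0.25, 0.2749]
tool_rot: [0.474, -3.105, -0.003]
contact_force: [-6.9, 8.6, 11.3]
opening: 0.0256
grip_force: 40.8
```

>>> step_arm(commands=[[10,[0,0,1],0],[10,[0,0,2],0],[10,[0,0,2],0],[10,[0,0,2],0]])

```text
t: 15.62
tool_pos: [0.5124, -0.2501, 0.2746]
tool_rot: [0.474, -3.105, -0.003]
contact_force: [-11.0, 10.5, 19.6]
opening: 0.0259
grip_force: 41.4
```

At 19.6 N with no more travel, the lid is at its stop. Tugging again.

>>> step_arm(commands=[[10,[0,0,0],0],[10,[0,0,-3],0],[10,[0,0,-6],0],[10,[0,0,-8],0],[10,[0,0,-10],0],[10,[0,0,-11],0],[10,[0,0,-11],0],[10,[0,0,-11],0]])

```text
t: 16.62
tool_pos: [0.512, -0.2497, 0.2807]
tool_rot: [-0.473, 3.105, 0.003]
contact_force: [1.8, 3.3, -3.7]
opening: 0.0258
grip_force: 39.7
```

```bash
python3 -c "
from h import *
force(2)"
```

```text
F [ 1.92  4.11 -4.3 ] pos [ 0.512  -0.2497  0.2807] t 16.675 open 0.0257
```

>>> step_arm(commands=[[10,[0,0,-1],0],[10,[0,0,-2],0],[10,[0,0,-3],0],[10,[0,0,-4],0],[10,[0,0,-4],0],[10,[0,0,-4],0],[10,[0,0,-4],0]])

```text
t: 17.6
tool_pos: [0.512, -0.2497, 0.2841]
tool_rot: [-0.473, 3.105, 0.003]
contact_force: [3.8, 2.9, -7.3]
opening: 0.0257
grip_force: 39.6
```

```bash
python3 - <<'E'
from h import *
im,i=snap('wrist','w8.png');force(2)
h=cv2.cvtColor(np.ascontiguousarray(im),cv2.COLOR_RGB2HSV);m=cv2.inRange(h,(0,100,40),(8,255,255))|cv2.inRange(h,(172,100,40),(180,255,255));print(m.sum()//255)
g=cv2.cvtColor(im,cv2.COLOR_RGB2GRAY).astype(float)[174:190].mean(0)
d=np.abs(np.diff(cv2.GaussianBlur(g.reshape(1,-1),(5,1),0).ravel()));print([(k,int(d[k])) for k in range(180,460) if d[k]>9 and d[k]==d[k-4:k+5].max()])
E
```

```text
F [ 2.77  4.62 -6.09] pos [ 0.512  -0.2497  0.2841] t 17.7 open 0.0252
23
[(211, 15), (428, 15)]
```

>>> step_arm(commands=[[10,[0,0,-1],0],[10,[0,0,-1.5],0],[10,[0,0,-1.5],0],[10,[0,0,-1.5],0],[10,[0,0,-1.5],0],[10,[0,0,-1.5],0],[10,[0,0,-1.5],0],[10,[0,0,-1.5],0],[10,[0,0,-1.5],0]])

```text
t: 18.88
tool_pos: [0.512, -0.2497, 0.2854]
tool_rot: [-0.473, 3.105, 0.003]
contact_force: [3.9, 3.6, -7.3]
opening: 0.0254
grip_force: 39.7
```

```bash
cat >> h.py <<'E'
def look(f):
    im,i=snap('wrist',f);force(2)
    h=cv2.cvtColor(np.ascontiguousarray(im),cv2.COLOR_RGB2HSV);m=cv2.inRange(h,(0,100,40),(8,255,255))|cv2.inRange(h,(172,100,40),(180,255,255));n,_,s,c=cv2.connectedComponentsWithStats(m);print('red',[(c[k].round().tolist(),int(s[k,4])) for k in range(1,n) if s[k,4]>4])
    g=cv2.cvtColor(im,cv2.COLOR_RGB2GRAY).astype(float)[174:190].mean(0)
    d=np.abs(np.diff(cv2.GaussianBlur(g.reshape(1,-1),(5,1),0).ravel()));print('edges',[(k,int(d[k])) for k in range(180,460) if d[k]>9 and d[k]==d[k-4:k+5].max()])
E
python3 -c "
from h import *
look('w9.png')"
```

```text
F [ 4.18  3.6  -7.53] pos [ 0.512  -0.2497  0.2854] t 18.975 open 0.0254
red [([321.0, 233.0], 43)]
edges [(212, 15), (427, 15)]
```

The red band shows (43 px at (321,233)), the pull is 7.5 N and the outline has shrunk, so the grey lid holds. Easing the knob back and releasing.

>>> step_arm(commands=[[10,[0,0,3],0],[10,[0,0,6],0],[10,[0,0,8],0],[10,[0,0,8],0],[50,[0,0,8],0],[80,[0,0,8],0],[80,[0,0,8],0],[80,[0,0,0],0],[90,[0,0,-40],0],[100,[0,0,-90],0],[100,[0,0,-110],0],[100,[0,0,-110],0]])

```text
t: 20.52
tool_pos: [0.5123, -0.2506, 0.3994]
tool_rot: [-0.473, 3.103, -0.004]
contact_force: [0.4, 0.1, 0.0]
opening: 0.0859
grip_force: 0.0
```

```bash
python3 -c "
from h import *
force(1);move([.476,.2305,.22],85)"
```

```text
F [0.37 0.09 0.01] pos [ 0.5123 -0.2506  0.3994] t 20.525 open 0.0859
grasp [ 0.512  -0.2504  0.242 ] closing 107.3 shift [-108.9  469.8   21.9] turn 22.3 tilt z [ 0. -0. -1.]
```

>>> step_arm(commands=[[60,[-109,470,0],22],[60,[-109,470,0],22],[60,[-109,470,0],22],[60,[-109,470,0],22],[60,[-109,470,0],22],[60,[-109,470,0],22],[60,[-109,470,0],22],[60,[-109,470,0],22],[60,[-109,470,0],22],[60,[-109,470,0],22],[60,[-109,470,0],22]])

```text
t: 21.95
tool_pos: [0.4762, 0.2297, 0.3961]
tool_rot: [-0.131, -3.137, 0.001]
contact_force: [0.3, -0.1, 0.4]
opening: 0.0514
grip_force: 0.0
```

```bash
python3 - <<'E'
from h import *
im,i=snap('wrist','b1.png');move([.476,.2305,.121],85);print(proj(i,[.477,.2305,.121]),proj(i,[.493,.316,.14]))
E
```

```text
grasp [0.4761 0.2296 0.2415] closing 85.2 shift [1.000e-01 1.000e+00 1.205e+02] turn 0.2 tilt z [-0.001 -0.001 -1.   ]
[321.17732421 199.94563233] [424.77995282 216.27155362]
```

View pics/b1.png

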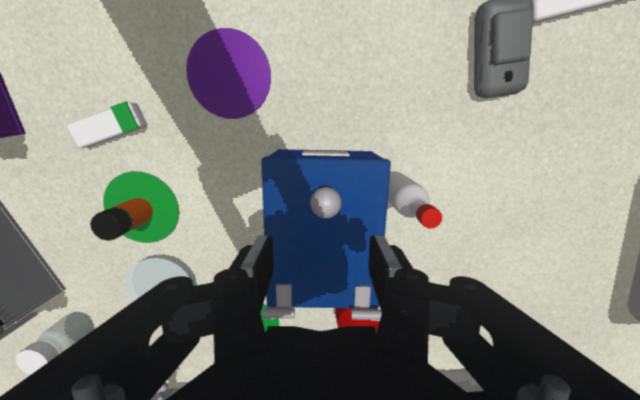

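The blue knob is at (326,203) and the solvent cap at (430,216). The lid is square to the gripper. This is my tenth view, so the rest is by numbers.

```bash
python3 - <<'E'
from h import *
im=cv2.imread('pics/b1.png');h=cv2.cvtColor(im,cv2.COLOR_BGR2HSV)
m=np.zeros(h.shape[:2],np.uint8);m[180:225,300:350]=cv2.inRange(h,(0,0,60),(180,90,255))[180:225,300:350]
M=cv2.moments(m,True);c=(M['m10']/M['m00'],M['m01']/M['m00']);p=px(load('b1.png'),*c,.121);print(c,m.sum()//255,p);move([p[0],p[1],.121],85)
print(px(load('b1.png'),326,203,.121))
E
```

```text
(325.2956852791878, 202.2055837563452) 788 [0.47938992 0.23399575 0.121     ]
grasp [0.4761 0.2296 0.2415] closing 85.2 shift [ -3.    4.8 120.5] turn 0.2 tilt z [-0.001 -0.001 -1.   ]
[0.48017783 0.23456567 0.121     ]
```

>>> step_arm(commands=[[60,[-3,4.5,40],0],[60,[-3,4.5,80],0],[60,[-3,4.5,105],0],[60,[-3,4.5,116],0],[60,[-3,4.5,119],0],[60,[-3,4.5,119],0],[10,[-3,4.5,119],0],[10,[-3,4.5,119],0],[10,[-3,4.5,119],0],[10,[-3,4.5,119],0],[10,[-3,4.5,119],0]], squeeze=40)

```text
t: 23.38
tool_pos: [0.4799, 0.2342, 0.2793]
tool_rot: [0.127, 3.138, -0.005]
contact_force: [-0.7, -5.6, 2.5]
opening: 0.0255
grip_force: 39.1
```

```bash
python3 -c "
from h import *
look('b2.png');move([.48,.234,.121])"
```

```text
F [-0.47 -6.26  2.72] pos [0.4799 0.2342 0.2793] t 23.475 open 0.0256
red [([513.0, 290.0], 2065)]
edges [(211, 22), (431, 23)]
grasp [0.4801 0.2337 0.1243] closing 85.3 shift [0.1 0.3 3.3] turn None tilt z [ 0.001 -0.003 -1.   ]
```

>>> step_arm(commands=[[10,[0,-1,0],0],[10,[0,-1,-1],0],[10,[0,-1,-2],0],[10,[0,-1,-3],0],[10,[0,-1,-4],0],[10,[0,-1,-5],0],[10,[0,-1,-5],0],[10,[0,-1,-5],0]])

```text
t: 24.52
tool_pos: [0.4797, 0.2337, 0.2827]
tool_rot: [0.128, 3.137, -0.001]
contact_force: [5.0, -3.3, -3.3]
opening: 0.0255
grip_force: 39.5
```

```bash
python3 -c "
from h import *
look('b3.png')"
```

```text
F [ 5.58 -4.13 -4.21] pos [0.4797 0.2337 0.2827] t 24.625 open 0.0255
red [([508.0, 285.0], 1942)]
edges [(211, 23), (430, 26)]
```

>>> step_arm(commands=[[10,[0,0,-1],0],[10,[0,0,-2],0],[10,[0,0,-3],0],[10,[0,0,-3],0],[10,[0,0,-3],0]])

```text
t: 25.3
tool_pos: [0.4798, 0.2337, 0.2853]
tool_rot: [0.128, 3.137, -0.001]
contact_force: [6.8, -3.4, -5.5]
opening: 0.0256
grip_force: 39.6
```

```bash
python3 -c "
from h import *
look('b4.png')"
```

```text
F [ 6.24 -3.8  -5.08] pos [0.4797 0.2337 0.2853] t 25.4 open 0.0255
red [([505.0, 282.0], 1852)]
edges [(213, 23), (429, 29)]
```

>>> step_arm(commands=[[10,[0,0,-1],0],[10,[0,0,-2],0],[10,[0,0,-3],0],[10,[0,0,-3],0],[10,[0,0,-3],0],[10,[0,0,-3],0],[10,[0,0,-3],0]])

```text
t: 26.32
tool_pos: [0.4803, 0.2337, 0.2894]
tool_rot: [0.128, 3.134, -0.001]
contact_force: [6.3, -4.6, -2.2]
opening: 0.0252
grip_force: 39.8
```

```bash
python3 -c "
from h import *
look('b5.png')"
```

```text
F [ 7.62 -4.43 -2.97] pos [0.4803 0.2337 0.2894] t 26.425 open 0.0259
red [([500.0, 276.0], 1736)]
edges [(209, 24), (433, 32)]
```

Same as with the grey one: force drops and the lid outline grows (216→224), so the blue lid gives. Lower and press.

>>> step_arm(commands=[[10,[0,0,4],0],[10,[0,0,8],0],[10,[0,0,11],0],[10,[0,0,13],0],[10,[0,0,14],0],[10,[0,0,14],0],[10,[0,0,14],0]])

```text
t: 27.35
tool_pos: [0.4798, 0.2339, 0.2771]
tool_rot: [0.128, 3.138, -0.002]
contact_force: [-1.9, -6.1, 8.8]
opening: 0.0258
grip_force: 40.6
```

>>> step_arm(commands=[[10,[0,0,1],0],[10,[0,0,2],0],[10,[0,0,3],0],[10,[0,0,3],0],[10,[0,0,3],0],[10,[0,0,3],0]])

```text
t: 28.1
tool_pos: [0.4801, 0.2341, 0.2766]
tool_rot: [0.127, 3.138, -0.002]
contact_force: [-8.1, -8.8, 22.2]
opening: 0.0256
grip_force: 41.5
```

Stop reached at 22 N. Tugging again.

>>> step_arm(commands=[[10,[0,0,-3],0],[10,[0,0,-6],0],[10,[0,0,-9],0],[10,[0,0,-11],0],[10,[0,0,-12],0],[10,[0,0,-13],0],[10,[0,0,-14],0],[10,[0,0,-15],0],[10,[0,0,-15],0],[10,[0,0,-15],0]])

```text
t: 29.35
tool_pos: [0.4797, 0.2337, 0.2861]
tool_rot: [0.128, 3.137, -0.001]
contact_force: [7.0, -3.7, -6.5]
opening: 0.0253
grip_force: 39.6
```

```bash
python3 -c "
from h import *
look('b6.png')"
```

```text
F [ 7.05 -3.84 -6.32] pos [0.4797 0.2337 0.2861] t 29.45 open 0.0253
red [([321.0, 230.0], 16), ([504.0, 282.0], 1829)]
edges [(214, 23), (428, 29)]
```

>>> step_arm(commands=[[10,[0,0,-1],0],[10,[0,0,-1.5],0],[10,[0,0,-1.5],0],[10,[0,0,-1.5],0],[10,[0,0,-1.5],0],[10,[0,0,-1.5],0],[10,[0,0,-1.5],0],[10,[0,0,-1.5],0],[10,[0,0,-1.5],0]])

```text
t: 30.62
tool_pos: [0.4797, 0.2337, 0.2873]
tool_rot: [0.128, 3.137, -0.001]
contact_force: [7.8, -3.3, -7.0]
opening: 0.0258
grip_force: 39.7
```

```bash
python3 -c "
from h import *
look('b7.png')"
```

```text
F [ 7.17 -3.3  -8.07] pos [0.4797 0.2337 0.2873] t 30.725 open 0.0255
red [([320.0, 230.0], 35), ([502.0, 280.0], 1792)]
edges [(214, 24), (427, 29)]
```

The blue lid holds with its red band showing. Ease back and release, opening only to 60% because of the solvent bottle.

>>> step_arm(commands=[[10,[0,0,3],0],[10,[0,0,6],0],[10,[0,0,8],0],[10,[0,0,8],0],[40,[0,0,8],0],[60,[0,0,8],0],[60,[0,0,8],0],[60,[0,0,0],0],[60,[0,0,-40],0],[60,[0,0,-90],0],[60,[0,0,-120],0],[60,[0,0,-120],0]])

```text
t: 32.28
tool_pos: [0.4799, 0.2343, 0.4131]
tool_rot: [0.127, 3.132, 0.004]
contact_force: [-0.2, 0.3, -0.3]
opening: 0.0508
grip_force: 0.0
```

```bash
python3 - <<'E'
from h import *
force(1)
im,i=snap('scene','s9.png');a=cv2.imread('pics/scene0.png')
d=cv2.absdiff(a,im[:,:,::-1].copy()).max(2);m=cv2.morphologyEx((d>45).astype(np.uint8),cv2.MORPH_OPEN,np.ones((3,3)));n,_,s,c=cv2.connectedComponentsWithStats(m)
print([(s[k].tolist()) for k in range(1,n) if s[k,4]>15])
h=cv2.cvtColor(np.ascontiguousarray(im),cv2.COLOR_RGB2HSV);m=cv2.inRange(h,(5,150,80),(18,255,255));m[:195]=0;m[250:]=0
n,_,s,c=cv2.connectedComponentsWithStats(m);print([(s[k].tolist()) for k in range(1,n) if s[k,4]>10],proj(i,[.4995,-.0146,.03]),proj(i,[.4995,-.0146,.068]))
E
```

```text
F [-0.21  0.34 -0.33] pos [0.4799 0.2343 0.4131] t 32.275 open 0.0508
[[164, 1, 5, 5, 19], [182, 0, 6, 3, 16], [202, 0, 22, 27, 275], [326, 0, 8, 3, 21], [339, 0, 12, 3, 31], [373, 3, 16, 23, 263], [339, 4, 10, 25, 185], [359, 10, 10, 5, 31], [167, 14, 26, 21, 313], [359, 33, 7, 5, 29], [354, 33, 27, 22, 329], [345, 39, 4, 7, 23], [345, 59, 37, 50, 1114], [218, 64, 34, 33, 363], [169, 92, 11, 16, 135], [370, 118, 13, 10, 90], [242, 120, 108, 41, 1619], [229, 124, 33, 23, 476], [239, 163, 144, 50, 1942], [189, 170, 12, 8, 65], [220, 175, 7, 5, 30], [309, 199, 11, 23, 237], [270, 228, 15, 30, 367]]
[[310, 212, 10, 10, 87]] [312.80626055 211.09587125] [312.48543405 201.69692801]
```

```bash
python3 -c "
from h import *
print(finish_job())"
```

```text
the job is handed in; nothing more can be done
None
```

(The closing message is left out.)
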